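# Draw the findings tray to the enamelling board and uncover the rosette

### The job

Hook the steel tray by its far rim and draw it towards you until it sits alongside the far edge of the work board, about square to it and no more than two or three centimetres off, with its three pots still standing in it. Then lift the pots' lids until you find the pot with the copper rosette; leave the rosette in that open pot and set its lid down - not dropped - flat and knob up on the bench. Any other lid may go back on its pot or stay off, and leave the dishes, the bowl and the tweezers where they are.

Things in the scene. Friction and masses are not known exactly. Their poses are not given: they have to be found in the camera images.
- board_edge (a point): Middle of the far edge face of the work board, half-way up it. The board is a heavy fixed plywood slab, 220 mm (x) by 320 mm (y) by 18 mm high, with a copper panel on top; x points out of this edge, away from the robot, y runs along the edge. Position and yaw vary.
- tray_rim (a point): Middle of the outer edge of the tray's far rim, at its top. Loose stainless tray, 116 mm deep (x), 296 mm wide (y), 40 mm high, 3 mm walls and floor; the rim is a 7 mm round bead, 2 mm proud of the wall. x points from the tray's centre out past the far rim, y along the rim. Loaded, about 0.95 kg; it slides on the bench. Bench behind it is free. Three pots stand in a row along y, 92 mm apart.
- tray_near (a point): Middle of the outer edge of the tray's near rim, 116 mm from tray_rim along the tray's -x, 9 mm above the bench; same axes. When the tray sits alongside the board this point lies close to the board's edge.
- pot_1_centre (a point): Centre (half-way up) of one of three identical round white porcelain pots standing in the tray, 72 mm across, 45 mm high, 4 mm walls and floor. z is its axis. The three pots change places.
- pot_2_centre (a point): Second of the three identical pots.
- pot_3_centre (a point): Third of the three identical pots.
- lid_1_knob (a point): Half-way up the knob of one of three identical white porcelain lids (50 g), each closing a pot at the start. Round dark wood knob, 20 mm high, 15 mm thick, 18 mm over its top 8 mm; this point is 10 mm above the lid's flat 75 mm disc and 18 mm above the lid's underside. The lid rests on the pot, a 4 mm step under it loose in the mouth; it lifts straight off. z is its axis.
- lid_2_knob (a point): Knob of the second of the three identical lids.
- lid_3_knob (a point): Knob of the third of the three identical lids.
- rosette_centre (a point): Centre of the copper rosette, a flat six-petalled flower 52 mm across, nearly filling the pot, and 5 mm thick, lying on the floor of one of the closed pots. The other two pots hold a narrow copper bar (36 by 14 mm) and a copper ring (38 mm).
- dish_stack: Stack of seven shallow porcelain dishes, 92 mm across and 93 mm high, to the left; origin under its centre. To be left alone.
- brown_bowl: Dark brown glazed bowl, 150 mm across, 65 mm high, to the right; origin under its centre. To be left alone.
- dish: Single shallow dish, 80 mm across, 16 mm high, left of the work board; origin under its centre. To be left alone.
- tweezers: Steel tweezers, 140 mm long, 8 mm high, lying on the bench right of the work board. To be left alone.
Mind the look-alikes: they are no part of the job. What is shaped like the part that bears pot_2_centre but blue is not meant.

How it is judged:
On the way, in this order (a step that is already met when the one before it is completed fails the run):
1. the tray is being drawn by a fingertip at its far rim (contact force between the fingers and tray above 0.3 N and x of the grasp point in the frame of tray_rim above -0.025 m and distance of tray_rim from where it was at the start of the episode above 0.02 m), for 0.15 s.
2. the tray sits alongside the board's far edge, within 30 mm of it, about square to it (x of tray_near in the frame of board_edge between -0.01 and 0.03 m and angle between the y axis of tray_rim and the y axis of board_edge, either way round below 0.2 rad), for 0.2 s.
3. the lid of the rosette's pot is lifted clear in the gripper (contact force between the fingers and lid_1 above 0.3 N and height (world z) of lid_1_knob above 0.085 m), for 0.1 s.
4. that lid is lowered, still in the gripper, to within 12 mm of the bench (contact force between the fingers and lid_1 above 0.3 N and height (world z) of lid_1_knob below 0.03 m), for 0.05 s.
At the end, for the whole second after the job is handed in: Tray flat, near rim within 30 mm of the board's far edge, square within 0.2 rad, at most 160 mm off to the side; three pots upright in it; rosette in its pot; that pot's lid flat (0.12 rad), knob up, on the bench; all at rest (all of step 2 and y of tray_near in the frame of board_edge between -0.16 and 0.16 m and angle between tray_rim's own z axis and vertical below 0.06 rad and height (world z) of lid_1_knob below 0.024 m and angle between lid_1_knob's own z axis and vertical below 0.12 rad and distance between rosette_centre and pot_1_centre below 0.03 m and angle between each of pot_1_centre, pot_2_centre, pot_3_centre's own z axis and vertical below 0.1 rad and horizontal distance between each of pot_1_centre, pot_2_centre, pot_3_centre and tray_rim below 0.16 m and linear speed of each of tray, lid_1, pot_1 below 0.02 m/s); the robot touches nothing.
It fails at once if a pot is tipped over (angle between any of pot_1_centre, pot_2_centre, pot_3_centre's own z axis and vertical above 0.6 rad).
It fails at once if the dish stack, the bowl, the single dish or the tweezers is moved by more than 30 mm (distance of any of dish_stack, brown_bowl, dish, tweezers from where it was at the start of the episode above 0.03 m).
It also fails if it takes over 72 s, if anything falls off the work surface, if the arm or the gripper's body presses on something with over 40 N, if the wrist force passes 120 N, or if a joint passes its speed limit or range.

### The arm

A 6-joint arm with a two-finger parallel gripper is mounted at the origin on the work surface. World frame = base frame: x ahead of the robot, y to its left, z up, the work surface at z = 0. Lengths are in m, angles in rad, forces in N, time in s.
With the tool pointing down it reaches from about 0.3 to 0.875 m from the base axis. Payload 6.4 kg.
Tool frame: the origin (TCP) lies midway between the tips of the shut fingers; the grasp point (between the pads) lies 19 mm behind it (ctrl.pinch_z is the distance from the TCP to the grasp point, in m); z points along the fingers, y is the line along which they close (so a half turn about z gives the same grasp; the last joint's range is limited). The gripper opens to 85 mm and grips with 20 to 120 N. Pads are 22 mm wide; open, the fingers measure 114 mm over their backs; the gripper's body (76 mm by 85 mm) begins 54 mm behind the grasp point. The pads swing forward as they close: fully open they stand 13 mm farther back than shut.
Start: joints at [-1.344, 0.181, 1.607, -0, 1.354, -0.206], TCP at [0.241, -0.522, 0.231] pointing down, gripper open.
Joint ranges: [-2.99, 2.99], [-0.89, 2.07], [0.3, 2.58], [-1.14, 4.28], [0, 2.63], [-3.12, 3.12]. Speed limits (rad/s): [2.57, 2.57, 3.01, 3.14, 3.14, 3.14].

### API

Orientations are given as a unit quaternion [w, x, y, z].
In Python, from bench import ctrl gives the robot as it stands.
- The arm moves only by the tool apply_moves, never from a script. Its argument "moves" is a list of rows, each an object with "jaw": the opening, from 0 (shut) to 1 (fully open); "offset": the shift along the tool's x, y, z in mm, a list of three; "rot": the turn, a rotation vector about the tool's x, y, z in degrees, a list of three. In form: [{"jaw": jaw, "offset": [dx, dy, dz], "rot": [ax, ay, az]}, ...]. A call has exactly 5 rows; each row shifts and turns the commanded pose from where the row before left it, along the tool's axes as they then stand; what a row does not reach is not made up. A row lasts 1/8 s, in which the tool goes at most 62.5 mm and 10.7 degrees, less where a joint would pass 70% of its speed; a pose out of reach is approached as far as the arm can. A call is refused whole if a number of a shift passes 62.5 or a number of a turn 10.7, either way. A call with a gripper value outside its range is refused whole. The fingers move at their own pace and stop on an object; the grip force is fixed at half the most. Time passes only in rows, so rows that do not move let the fingers close, or fill a call up. It gives the time, the measured TCP pose, the force, the opening and the grip force at its end, in the units of the state.
- ctrl.get_obs(): the state, without advancing time (a new reading comes with each control period).
- ctrl.camera(name): name is "side" or "top" or "wrist"; returns (picture, depth): 480x640x3 uint8, red, green, blue; 480x640 float32, m along the optical axis (not along the pixel's ray), 0 where there is no reading.
- ctrl.camera_params(name): a dict with "K" (3x3 intrinsics, pixels), "cam_to_world" (4x4, takes a point from camera to world coordinates); the wrist camera has in their place "mount" (4x4, takes a point from camera to tool coordinates, whose origin is the TCP and whose axes are the flange's). Camera axes: x right, y down, z forward; pixel columns grow to the right and rows downward; lengths in m; the calibration is good to about 2 mm. A picture is of the moment at which its call begins: read the wrist's pose just before it. camera_params takes no time and is no camera call.
- ctrl.hand_in(): hands the job in; it is judged then, once.
Trained networks look in the newest picture that a camera, given by its name, has taken for a name from the list of things; names that differ only in an ending like _2 or _b are one class to them, and where a whole thing is asked for, a point or a joint stands for the part that bears it (a point fixed in the world has none). Each returns a list of dicts, best first, with "score" (0 to 1); they miss things now and then, are a little off and sometimes report something else, mostly with a low value. They report only what shows in the picture. A call takes as long as a camera call. They do not tell look-alikes from the thing itself.
- ctrl.outline_of(camera, target): "region" (480x640 bool, what is visible of it) and "position" ([column, row] in pixels, amid what is visible of it).
The state is a dict: "time_s": time; "q": joint angles; "dq": joint speeds; "joint_efforts": joint torques, N m; "eef_pos": TCP position; "eef_rot": TCP orientation; "wrist_force": force on the tool from outside, world axes, zero at the start; "torque": the same for the moment, N m; "opening": opening from 0.0 (shut) to 1.0 (fully open); "grasp_force": force on a finger pad.
Only numpy, scipy, OpenCV 4.12 (cv2) and the standard library are available. Lean on these libraries where they do the work, as an engineer would, in place of code of your own. Each camera call takes 0.05 s, during which the arm holds its last target. There are 200 camera calls.

## Working session

There is one attempt and no reset: what is moved stays moved. The work goes in short steps, Python scripts to look and compute and a tool call to move; the robot and the scene stay as the last step left them, time stands still between calls to the robot, and variables do not carry over. Pictures are saved under pics/ and viewed, at most 10 in all, crops included, and the job is handed in when it is done.

Besides the shell and the picture viewer there is one more tool, called after ">>>" as a command line: name --argument value ..., lists and objects as JSON in quotes. apply_moves: Moves the arm, as the interface text tells. Its arguments: {"type":"object","properties":{"moves":{"type":"array"}},"required":["moves"]}

```bash
ls; mkdir -p pics
cat > h.py <<'E'
import numpy as np, cv2
from bench import ctrl
from scipy.spatial.transform import Rotation as R
def cloud(cam):
    o=ctrl.get_obs(); im,d=ctrl.camera(cam); p=ctrl.camera_params(cam); K=np.array(p["K"])
    if cam=="wrist":
        q=np.array(o["eef_rot"]); T=np.eye(4); T[:3,:3]=R.from_quat(q[[1,2,3,0]]).as_matrix(); T[:3,3]=o["eef_pos"]
        T=T@np.array(p["mount"])
    else: T=np.array(p["cam_to_world"])
    v,u=np.mgrid[:480,:640]
    P=np.stack([(u-K[0,2])/K[0,0]*d,(v-K[1,2])/K[1,1]*d,d],-1)@T[:3,:3].T+T[:3,3]
    P[d==0]=np.nan
    return im,P
def save(im,n): cv2.imwrite("pics/"+n,im[...,::-1])
E
python3 - <<'E'
from h import *
o=ctrl.get_obs(); print(o["time_s"],o["eef_pos"],o["eef_rot"],o["opening"],ctrl.pinch_z)
ims=[]
for c in ["top","side"]:
    im,P=cloud(c); ims.append(im)
    for n in ["board_edge","tray_rim","pot_1_centre","lid_1_knob","dish_stack","brown_bowl","dish","tweezers"]:
        for r in ctrl.outline_of(c,n):
            if r["score"]<.25: continue
            m=r["region"]; Q=P[m]; Q=Q[~np.isnan(Q[:,0])]
            if len(Q)<5: continue
            (cx,cy),(w,h),a=cv2.minAreaRect(Q[:,:2].astype(np.float32))
            print(c,n,round(r["score"],2),np.round(r["position"]),"med",np.round(np.median(Q,0),3),"zmax",round(np.percentile(Q[:,2],98),3),"rect",np.round([cx,cy,w,h,a],3), "col",im[m].mean(0).round())
save(ims[0],"top.png"); save(ims[1],"side.png")
E
```

```text
pics
0.0 [ 0.24104879 -0.52144546  0.23038512] [-8.60504695e-04  9.76676130e-01  2.14716083e-01 -1.60955109e-05] 1.0002788932080682 0.0187
top board_edge 0.95 [336. 350.] med [ 0.326 -0.019  0.021] zmax 0.026 rect [ 3.0300e-01 -4.0000e-03  3.2600e-01  2.1500e-01  8.8286e+01] col [176. 124.  92.]
top tray_rim 0.65 [338. 213.] med [ 0.602 -0.022  0.006] zmax 0.044 rect [ 0.599 -0.018  0.128  0.306  3.352] col [142. 137. 135.]
top pot_1_centre 0.52 [364. 240.] med [ 0.56  -0.093  0.024] zmax 0.051 rect [ 5.6400e-01 -9.4000e-02  4.9000e-02  1.1000e-02  6.4724e+01] col [125. 121. 115.]
top lid_1_knob 0.72 [372. 222.] med [ 0.592 -0.107  0.053] zmax 0.073 rect [ 0.598 -0.11   0.074  0.087 55.687] col [174. 168. 156.]
top dish_stack 0.84 [151. 251.] med [0.537 0.345 0.085] zmax 0.096 rect [ 0.535  0.359  0.092  0.116 18.786] col [167. 173. 146.]
top brown_bowl 0.63 [508. 204.] med [ 0.633 -0.402  0.031] zmax 0.068 rect [ 0.625 -0.39   0.145  0.148 24.807] col [56. 46. 41.]
top brown_bowl 0.62 [326. 221.] med [ 0.589 -0.017  0.053] zmax 0.074 rect [ 5.9400e-01 -1.8000e-02  7.4000e-02  8.2000
[... 574 characters left out ...]
00e-02  4.300e-02  7.186e+01] col [142. 136. 122.]
side lid_1_knob 0.69 [344. 216.] med [ 0.586 -0.1    0.053] zmax 0.073 rect [ 0.602 -0.121  0.073  0.118 33.279] col [162. 152. 137.]
side lid_1_knob 0.64 [311. 260.] med [0.57  0.014 0.025] zmax 0.042 rect [ 0.606 -0.014  0.149  0.297  3.707] col [104.  99.  97.]
side dish_stack 0.77 [210. 349.] med [0.526 0.359 0.082] zmax 0.095 rect [ 0.576  0.336  0.095  0.177 68.089] col [152. 159. 125.]
side brown_bowl 0.96 [397. 153.] med [ 0.632 -0.413  0.044] zmax 0.068 rect [ 0.616 -0.391  0.16   0.153 37.443] col [34. 19. 14.]
side dish 0.9 [267. 432.] med [0.362 0.394 0.012] zmax 0.02 rect [ 0.362  0.393  0.078  0.087 46.351] col [144. 164. 162.]
```

View pics/top.png

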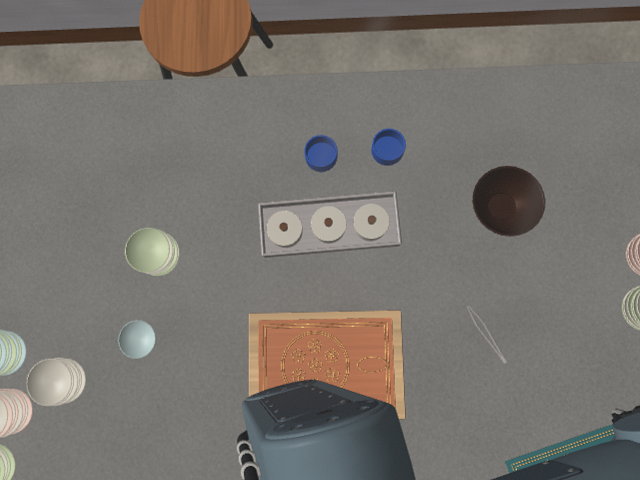

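View pics/side.png

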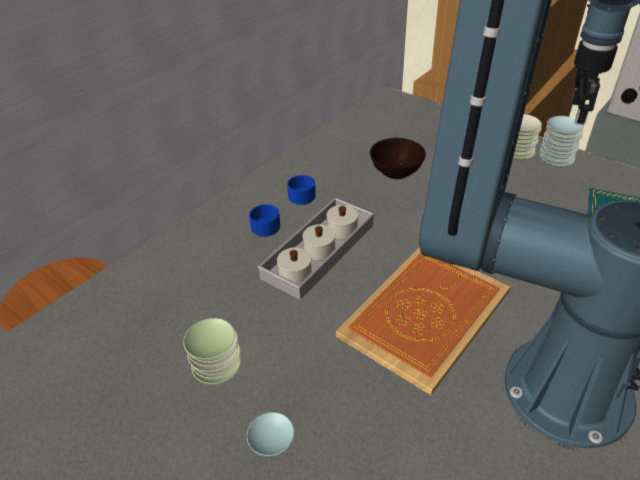

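Top view: the tray is around (330,224), with white lidded pots at (284,227), (328,222) and (372,220). Blue open look-alikes sit behind it at (321,153) and (388,146), the board is at (326,360), and the tweezers are at (487,335). The white pots in the tray fit the description. The blue ones are neither white, nor lidded, nor in the tray.

Run:
```python
from h import *
im,P=cloud("top")
# blue pots
hsv=cv2.cvtColor(im,cv2.COLOR_RGB2HSV)
b=((hsv[...,0]>105)&(hsv[...,0]<130)&(hsv[...,1]>150)).astype(np.uint8)
n,l,s,c=cv2.connectedComponentsWithStats(b)
for i in range(1,n):
    if s[i,4]>200:
        Q=P[l==i]; Q=Q[~np.isnan(Q[:,0])]; top=Q[Q[:,2]>.03]
        print("blue",np.nanmin(Q,0).round(3),np.nanmax(Q,0).round(3),top.mean(0).round(3))
# knobs
k=((P[...,2]>.064)&(P[...,2]<.085)&(P[...,0]>.5)&(P[...,0]<.7)&(abs(P[...,1])<.2)).astype(np.uint8)
n,l,s,c=cv2.connectedComponentsWithStats(k)
for i in range(1,n):
    if s[i,4]>8: print("knob",np.median(P[l==i],0).round(3),c[i].round(),s[i,4])
# tray rim
X=P[...,0];Y=P[...,1];Z=P[...,2]
def rect(m,t):
    Q=P[m]; print(t,len(Q),np.array(cv2.boxPoints(cv2.minAreaRect(Q[:,:2].astype(np.float32)))).round(3).tolist())
rect((Z>.033)&(Z<.047)&(X>.5)&(X<.7)&(abs(Y)<.22),"tray")
m=(Z>.012)&(Z<.03)&(X>.36)&(X<.48)&(abs(Y)<.2)
rect(m,"board")
# board far edge fit
pts=[]
for u in range(255,400,3):
    col=[(X[v,u],Y[v,u]) for v in range(290,340) if .012<Z[v,u]<.03]
    if col: pts.append(max(col))
pts=np.array(pts); f=np.polyfit(pts[:,1],pts[:,0],1); r=pts[:,0]-np.polyval(f,pts[:,1]); g=abs(r)<.004; print("edge x=a*y+b",np.polyfit(pts[g,1],pts[g,0],1),g.sum(),pts[:,1].min(),pts[:,1].max())
for nm,lo,hi,fn in (("far",.0,.1,np.argmax),("near",0,.1,np.argmin)):
    pts=[]
    for u in range(268,394,3):
        col=np.array([(X[v,u],Y[v,u]) for v in range(185,262) if .034<Z[v,u]<.05 and .5<X[v,u]<.7])
        if len(col): pts.append(col[fn(col[:,0])])
    pts=np.array(pts); f=np.polyfit(pts[:,1],pts[:,0],1); r=pts[:,0]-np.polyval(f,pts[:,1]); g=abs(r)<.004; print(nm,np.polyfit(pts[g,1],pts[g,0],1),g.sum())
```

```text
blue [ 0.73  -0.182 -0.003] [ 0.793 -0.116  0.05 ] [ 0.756 -0.124  0.044]
knob [ 0.592 -0.107  0.072] [372. 220.] 58
knob [ 0.59  -0.017  0.073] [328. 222.] 60
knob [0.583 0.076 0.073] [283. 226.] 58
tray 1276 [[0.5260000228881836, 0.12600000202655792], [0.5429999828338623, -0.17000000178813934], [0.6600000262260437, -0.16300000250339508], [0.6430000066757202, 0.13300000131130219]]
board 3536 [[0.35899999737739563, -0.164000004529953], [0.40799999237060547, -0.164000004529953], [0.4090000092983246, 0.15600000321865082], [0.36000001430511475, 0.15600000321865082]]
edge x=a*y+b [0.0052693  0.40724401] 49 -0.16017429575927747 0.1430519604978808
far [-0.05789103  0.64816268] 42
near [-0.05578478  0.53450709] 42
```

Side view agrees: the lidded white pots in the tray are near (294,265), (319,240) and (342,216), the blue pots are outside it, and the bench behind the tray is clear. The tray is yawed about 3.3°. I'll open the fingers along its far rim so it's pulled at two points, and first move above the spot behind that rim.

>>> apply_moves --moves '[{"jaw": 1, "offset": [0, 0, 0], "rot": [0, 0, 7.2]}, {"jaw": 1, "offset": [0, 0, 0], "rot": [0, 0, 7.2]}, {"jaw": 1, "offset": [0, 0, 0], "rot": [0, 0, 7.1]}, {"jaw": 1, "offset": [38, -40, 0], "rot": [0, 0, 0]}, {"jaw": 1, "offset": [38, -40, 0], "rot": [0, 0, 0]}]'

```text
time_s: 1.58
eef_pos: [0.3128, -0.4371, 0.2312]
eef_rot: [-0.0, 1.0, 0.028, 0.0]
wrist_force: [0.8, -0.4, -0.4]
opening: 0.997
grasp_force: 0.0
```

>>> apply_moves --moves '[{"jaw": 1, "offset": [38, -40, 0], "rot": [0, 0, 0]}, {"jaw": 1, "offset": [38, -40, 0], "rot": [0, 0, 0]}, {"jaw": 1, "offset": [38, -40, 0], "rot": [0, 0, 0]}, {"jaw": 1, "offset": [38, -40, 0], "rot": [0, 0, 0]}, {"jaw": 1, "offset": [38, -40, 0], "rot": [0, 0, 0]}]'

```text
time_s: 2.2
eef_pos: [0.4917, -0.2257, 0.2316]
eef_rot: [0.0, 1.0, 0.029, 0.0]
wrist_force: [0.2, -0.1, 0.1]
opening: 0.999
grasp_force: 0.0
```

>>> apply_moves --moves '[{"jaw": 1, "offset": [38, -40, 0], "rot": [0, 0, 0]}, {"jaw": 1, "offset": [38, -40, 0], "rot": [0, 0, 0]}, {"jaw": 1, "offset": [38, -40, 0], "rot": [0, 0, 0]}, {"jaw": 1, "offset": [38, -40, 0], "rot": [0, 0, 0]}, {"jaw": 1, "offset": [38, -40, 0], "rot": [0, 0, 0]}]'

```text
time_s: 2.82
eef_pos: [0.6699, -0.015, 0.2313]
eef_rot: [0.0, 1.0, 0.029, 0.0]
wrist_force: [0.4, -1.6, -0.4]
opening: 1.0
grasp_force: 0.0
```

```bash
cat >> h.py <<'E'
def pose():
    o=ctrl.get_obs(); q=np.array(o["eef_rot"]); M=R.from_quat(q[[1,2,3,0]]).as_matrix()
    return o,np.array(o["eef_pos"]),M
def to(target,yaw=None):
    "tool-axis shift (mm) to a world TCP target; rz (deg) to bring tool x to world yaw"
    o,p,M=pose(); cur=np.degrees(np.arctan2(M[1,0],M[0,0]))
    print("t",round(o["time_s"],2),"tcp",p.round(4),"yaw",cur.round(2),"tilt",np.degrees(np.arccos(-M[2,2])).round(2),"open",round(o["opening"],3),"F",np.round(o["wrist_force"],1),"grip",o["grasp_force"],"q6",round(o["q"][5],2))
    print(" shift mm",(M.T@(np.array(target)-p)*1000).round(1),"rz",None if yaw is None else -(yaw-cur))
E
python3 - <<'E'
from h import *
to([.672,-.019,.231],3.3)
im,P=cloud("wrist"); save(im,"w1.png")
X,Y,Z=P[...,0],P[...,1],P[...,2]
m=(Z>.034)&(Z<.052)&(X>.5)&(X<.8)
sel=im[m].astype(int); blue=sel[:,2]>sel[:,0]+40
Q=P[m]; print("blue",len(Q[blue]), Q[blue].min(0).round(3) if blue.any() else None, "other max x",np.percentile(Q[~blue][:,0],[98,100]).round(3))
r=Q[~blue]; 
for y in (-.07,-.02,.03):
    s=r[abs(r[:,1]-y)<.006]; print(y, np.sort(s[:,0])[-5:].round(3) if len(s) else None)
E
```

```text
t 2.83 tcp [ 0.6699 -0.015   0.2313] yaw 3.3 tilt 0.02 open 1.0 F [ 0.4 -1.6 -0.4] grip 0.0 q6 1.31
 shift mm [1.9 4.1 0.3] rz 0.0009963078693933092
blue 2411 [ 0.72  -0.181  0.034] other max x [0.755 0.792]
-0.07 [0.655 0.655 0.655 0.656 0.656]
-0.02 [0.78  0.78  0.781 0.782 0.783]
0.03 [0.65 0.65 0.65 0.65 0.65]
```

>>> apply_moves --moves '[{"jaw": 1, "offset": [6, 4, 40], "rot": [0, 0, 0]}, {"jaw": 1, "offset": [0, 0, 50], "rot": [0, 0, 0]}, {"jaw": 1, "offset": [0, 0, 50], "rot": [0, 0, 0]}, {"jaw": 1, "offset": [0, 0, 45], "rot": [0, 0, 0]}, {"jaw": 1, "offset": [0, 0, 20], "rot": [0, 0, 0]}]'

```text
time_s: 3.5
eef_pos: [0.6729, -0.0198, 0.0229]
eef_rot: [-0.001, 1.0, 0.029, -0.002]
wrist_force: [0.3, -0.7, 0.6]
opening: 1.002
grasp_force: 0.0
```

>>> apply_moves --moves '[{"jaw": 1, "offset": [0, 0, 10], "rot": [0, 0, 0]}, {"jaw": 1, "offset": [0, 0, 5], "rot": [0, 0, 0]}, {"jaw": 1, "offset": [-3, 0, 0], "rot": [0, 0, 0]}, {"jaw": 1, "offset": [-4, 0, 0], "rot": [0, 0, 0]}, {"jaw": 1, "offset": [-4, 0, 0], "rot": [0, 0, 0]}]'

```text
time_s: 4.12
eef_pos: [0.6643, -0.0209, 0.0123]
eef_rot: [0.0, 1.0, 0.029, 0.001]
wrist_force: [0.2, -0.6, 0.3]
opening: 1.001
grasp_force: 0.0
```

Run:
```python
from h import *
to([.676-.115,-.019,.011],3.3)
```

```text
t 4.12 tcp [ 0.6643 -0.0209  0.0123] yaw 3.3 tilt 0.08 open 1.001 F [ 0.2 -0.6  0.3] grip 0.0 q6 1.3
 shift mm [-103.    -7.9    1.1] rz -0.0013707443096633298
```

>>> apply_moves --moves '[{"jaw": 1, "offset": [-4, 0, 0], "rot": [0, 0, 0]}, {"jaw": 1, "offset": [-6, 0, 0], "rot": [0, 0, 0]}, {"jaw": 1, "offset": [-8, 0, 0], "rot": [0, 0, 0.5]}, {"jaw": 1, "offset": [-8, 0, 0], "rot": [0, 0, 0.5]}, {"jaw": 1, "offset": [-8, 0, 0], "rot": [0, 0, 0.5]}]'

```text
time_s: 4.75
eef_pos: [0.6304, -0.0229, 0.012]
eef_rot: [0.0, 1.0, 0.015, 0.001]
wrist_force: [4.9, -0.5, 2.1]
opening: 1.002
grasp_force: 2.6
```

>>> apply_moves --moves '[{"jaw": 1, "offset": [-8, 0, 0], "rot": [0, 0, 0.5]}, {"jaw": 1, "offset": [-8, 0, 0], "rot": [0, 0, 0.5]}, {"jaw": 1, "offset": [-8, 0, 0], "rot": [0, 0, 0.5]}, {"jaw": 1, "offset": [-8, 0, 0], "rot": [0, 0, 0.3]}, {"jaw": 1, "offset": [-8, 0, 0], "rot": [0, 0, 0]}]'

```text
time_s: 5.38
eef_pos: [0.5905, -0.0234, 0.012]
eef_rot: [0.0, 1.0, -0.0, 0.001]
wrist_force: [5.7, 0.8, 1.9]
opening: 0.997
grasp_force: 2.6
```

```bash
cat >> h.py <<'E'
def tray(name=None):
    im,P=cloud("top"); X,Y,Z=P[...,0],P[...,1],P[...,2]
    if name: save(im,name)
    pts=[]
    for u in range(250,410,3):
        col=np.array([(X[v,u],Y[v,u]) for v in range(185,330) if .034<Z[v,u]<.05 and .38<X[v,u]<.56])
        if len(col): pts.append(col[np.argmin(col[:,0])])
    pts=np.array(pts); m=np.median(pts[:,0]); g=abs(pts[:,0]-m)<.02
    f=np.polyfit(pts[g,1],pts[g,0],1); r=abs(pts[:,0]-np.polyval(f,pts[:,1]))<.005
    print("near rim x=a*y+b",np.polyfit(pts[r,1],pts[r,0],1).round(4),r.sum(),"y",pts[r,1].min().round(3),pts[r,1].max().round(3))
    return im,P
E
python3 - <<'E'
from h import *
to([.547,-.025,.011],0)
im,P=tray()
E
```

```text
t 5.38 tcp [ 0.5905 -0.0234  0.012 ] yaw -0.04 tilt 0.12 open 0.997 F [5.7 0.8 1.9] grip 2.5879304856061935 q6 1.33
 shift mm [-43.5   1.6   0.9] rz -0.03763549259980738
near rim x=a*y+b [0.0141 0.4655] 18 y -0.162 0.125
```

>>> apply_moves --moves '[{"jaw": 1, "offset": [-8, 0, 0], "rot": [0, 0, 0]}, {"jaw": 1, "offset": [-8, 0, 0], "rot": [0, 0, 0]}, {"jaw": 1, "offset": [-8, 0, 0], "rot": [0, 0, 0]}, {"jaw": 1, "offset": [-8, 0, 0], "rot": [0, 0, 0]}, {"jaw": 1, "offset": [-6, 0, 0], "rot": [0, 0, 0]}]'

```text
time_s: 6.05
eef_pos: [0.5525, -0.0233, 0.0118]
eef_rot: [0.0, 1.0, -0.0, 0.001]
wrist_force: [4.8, -0.3, 1.9]
opening: 0.995
grasp_force: 2.6
```

>>> apply_moves --moves '[{"jaw": 1, "offset": [-4, 0, 0], "rot": [0, 0, 0]}, {"jaw": 1, "offset": [-3, 0, 0], "rot": [0, 0, 0]}, {"jaw": 1, "offset": [0, 0, 0], "rot": [0, 0, 0]}, {"jaw": 1, "offset": [10, 0, 0], "rot": [0, 0, 0]}, {"jaw": 1, "offset": [10, 0, 0], "rot": [0, 0, 0]}]'

```text
time_s: 6.68
eef_pos: [0.5645, -0.0229, 0.0105]
eef_rot: [-0.0, 1.0, -0.0, -0.001]
wrist_force: [0.7, -0.7, 0.2]
opening: 1.0
grasp_force: 0.0
```

>>> apply_moves --moves '[{"jaw": 1, "offset": [0, 0, -50], "rot": [0, 0, 0]}, {"jaw": 1, "offset": [0, 0, -60], "rot": [0, 0, 0]}, {"jaw": 1, "offset": [0, 0, -60], "rot": [0, 0, 0]}, {"jaw": 1, "offset": [0, 0, -40], "rot": [0, 0, 0]}, {"jaw": 1, "offset": [0, 0, 0], "rot": [0, 0, 0]}]'

```text
time_s: 7.3
eef_pos: [0.5675, -0.0236, 0.2253]
eef_rot: [0.001, 1.0, 0.0, 0.003]
wrist_force: [-0.9, -1.0, 0.2]
opening: 0.999
grasp_force: 0.0
```

```bash
cat >> h.py <<'E'
def knobs(P,lo=.064,hi=.085):
    k=((P[...,2]>lo)&(P[...,2]<hi)&(P[...,0]>.4)&(P[...,0]<.6)&(abs(P[...,1])<.2)).astype(np.uint8)
    n,l,s,c=cv2.connectedComponentsWithStats(k)
    for i in range(1,n):
        if s[i,4]>8: print("knob",np.median(P[l==i],0).round(3),"mid",((P[l==i].max(0)+P[l==i].min(0))/2).round(3),c[i].round(),s[i,4])
E
python3 - <<'E'
from h import *
to([.547,-.025,.22],0)
im,P=tray("top2.png"); knobs(P)
im,P=cloud("wrist"); print("wrist"); knobs(P); save(im,"w2.png")
E
```

```text
t 7.3 tcp [ 0.5675 -0.0236  0.2253] yaw 0.01 tilt 0.38 open 0.999 F [-0.9 -1.   0.2] grip 0.0 q6 1.32
 shift mm [-20.5   1.4   5.2] rz 0.01243584781606473
near rim x=a*y+b [0.1501 0.4941] 7 y -0.045 0.011
knob [ 0.47  -0.105  0.072] mid [ 0.47  -0.105  0.074] [373. 279.] 59
wrist
knob [ 0.477 -0.012  0.072] mid [ 0.475 -0.013  0.069] [306. 325.] 301
knob [0.478 0.074 0.068] mid [0.476 0.079 0.069] [211. 322.] 61
knob [ 0.474 -0.101  0.072] mid [ 0.472 -0.101  0.069] [403. 327.] 309
```

View pics/top2.png

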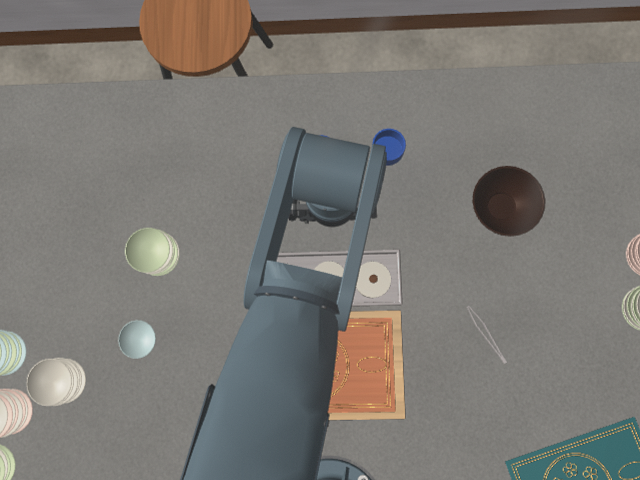

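The tray now sits alongside the board: its near rim is at row 305 and the board edge at row 311, about parallel and roughly 1 cm apart. The arm hides the left half of the tray. Next I'll go above the middle lid and recheck its knob.

>>> apply_moves --moves '[{"jaw": 1, "offset": [-47, -5, 0], "rot": [0, 0, 0]}, {"jaw": 1, "offset": [-47, -5, 20], "rot": [0, 0, 0]}, {"jaw": 1, "offset": [0, 0, 30], "rot": [0, 0, 0]}, {"jaw": 1, "offset": [0, 0, 20], "rot": [0, 0, 0]}, {"jaw": 1, "offset": [0, 0, 0], "rot": [0, 0, 0]}]'

```text
time_s: 8.02
eef_pos: [0.4685, -0.0124, 0.1481]
eef_rot: [-0.001, 1.0, -0.0, -0.004]
wrist_force: [0.0, 0.2, -0.2]
opening: 1.002
grasp_force: 0.0
```

Run:
```python
from h import *
to([.473,-.014,.0545],0)
im,P=cloud("wrist"); knobs(P); save(im,"w3.png")
```

```text
t 8.03 tcp [ 0.4685 -0.0124  0.1481] yaw -0.01 tilt 0.43 open 1.002 F [ 0.   0.2 -0.2] grip 0.0 q6 1.29
 shift mm [ 5.2  1.8 93.6] rz -0.007601441798164458
knob [ 0.476 -0.013  0.072] mid [ 0.475 -0.012  0.07 ] [319. 250.] 606
knob [0.475 0.08  0.072] mid [0.474 0.08  0.069] [174. 252.] 649
knob [ 0.473 -0.101  0.072] mid [ 0.472 -0.101  0.069] [457. 254.] 642
```

View pics/w3.png

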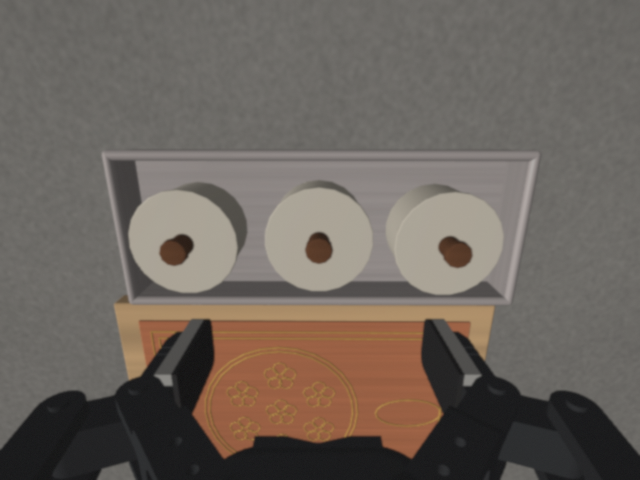

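The wrist view shows three white lidded pots with dark knobs at (174,252), (319,250) and (457,254), and the tray is parallel to the board. I'll take the middle lid first.

>>> apply_moves --moves '[{"jaw": 1, "offset": [6, 0, 30], "rot": [0, 0, 0]}, {"jaw": 1, "offset": [0, 0, 35], "rot": [0, 0, 0]}, {"jaw": 1, "offset": [0, 0, 18], "rot": [0, 0, 0]}, {"jaw": 1, "offset": [0, 0, 10], "rot": [0, 0, 0]}, {"jaw": 1, "offset": [0, 0, 0], "rot": [0, 0, 0]}]'

```text
time_s: 8.7
eef_pos: [0.4771, -0.0132, 0.0582]
eef_rot: [-0.0, 1.0, -0.0, -0.0]
wrist_force: [-0.0, -0.1, -0.7]
opening: 0.997
grasp_force: 0.0
```

>>> apply_moves --moves '[{"jaw": 0, "offset": [0, 0, 0], "rot": [0, 0, 0]}, {"jaw": 0, "offset": [0, 0, 0], "rot": [0, 0, 0]}, {"jaw": 0, "offset": [0, 0, 0], "rot": [0, 0, 0]}, {"jaw": 0, "offset": [0, 0, 0], "rot": [0, 0, 0]}, {"jaw": 0, "offset": [0, 0, 0], "rot": [0, 0, 0]}]'

```text
time_s: 9.32
eef_pos: [0.4774, -0.0132, 0.0589]
eef_rot: [0.0, 1.0, 0.0, 0.0]
wrist_force: [-1.9, 0.6, 6.1]
opening: 0.171
grasp_force: 58.4
```

Run:
```python
from h import *
to([.473,-.014,.0545],0)
```

```text
t 9.32 tcp [ 0.4774 -0.0132  0.0589] yaw 0.0 tilt 0.03 open 0.171 F [-1.9  0.6  6.1] grip 58.43401372432709 q6 1.29
 shift mm [-4.4  0.8  4.4] rz 0.0014857993955703524
```

>>> apply_moves --moves '[{"jaw": 0, "offset": [0, 0, -5], "rot": [0, 0, 0]}, {"jaw": 0, "offset": [0, 0, -10], "rot": [0, 0, 0]}, {"jaw": 0, "offset": [0, 0, -25], "rot": [0, 0, 0]}, {"jaw": 0, "offset": [0, 0, -25], "rot": [0, 0, 0]}, {"jaw": 0, "offset": [0, 0, -15], "rot": [0, 0, 0]}]'

```text
time_s: 9.95
eef_pos: [0.4778, -0.0133, 0.1401]
eef_rot: [0.0, 1.0, 0.0, 0.001]
wrist_force: [-1.0, -0.4, -0.6]
opening: 0.172
grasp_force: 58.5
```

>>> apply_moves --moves '[{"jaw": 0, "offset": [0, 0, 0], "rot": [0, 0, 0]}, {"jaw": 0, "offset": [20, 0, 0], "rot": [0, 0, 0]}, {"jaw": 0, "offset": [35, 0, 0], "rot": [0, 0, 0]}, {"jaw": 0, "offset": [40, 0, 0], "rot": [0, 0, 0]}, {"jaw": 0, "offset": [35, 0, 0], "rot": [0, 0, 0]}]'

```text
time_s: 10.58
eef_pos: [0.6077, -0.0131, 0.1367]
eef_rot: [-0.0, 1.0, -0.0, -0.001]
wrist_force: [-0.2, 0.5, -0.2]
opening: 0.171
grasp_force: 58.5
```

```bash
cat >> h.py <<'E'
def potcol(P,im,c):
    "copper look inside the open pot at world xy c"
    m=(np.hypot(P[...,0]-c[0],P[...,1]-c[1])<.031)&(P[...,2]<.03)
    k=im[m].astype(int); cu=(k[:,0]-k[:,2]>40); print("pot",c,"px",m.sum(),"copper frac",cu.mean().round(3) if len(k) else None)
E
python3 - <<'E'
from h import *
to([.610,-.013,.0149],0)
im,P=cloud("wrist"); potcol(P,im,(.475,-.0125)); save(im,"w4.png")
im,P=cloud("top"); potcol(P,im,(.472,-.015))
E
```

```text
t 10.57 tcp [ 0.6077 -0.0131  0.1367] yaw -0.01 tilt 0.11 open 0.171 F [-0.2  0.5 -0.2] grip 58.53183031082153 q6 1.35
 shift mm [  2.6  -0.  121.8] rz -0.00883133111417355
pot (0.475, -0.0125) px 858 copper frac 0.133
pot (0.472, -0.015) px 11 copper frac 0.0
```

View pics/w4.png

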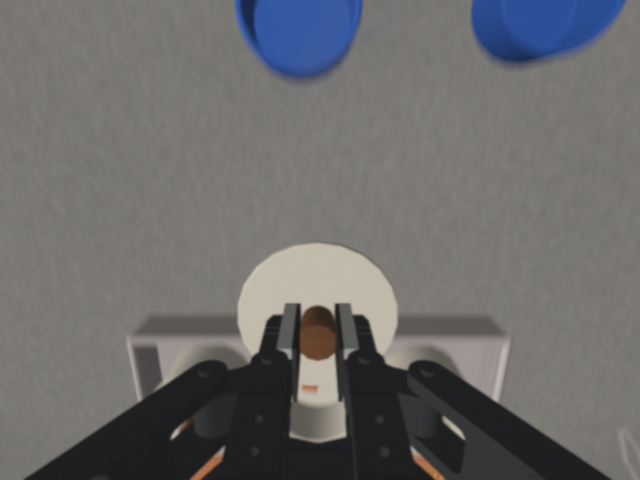

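The held lid hangs level at about (318,320). Behind the fingers a small copper patch shows at (310,388), which isn't enough to decide. The blue pots at the top of the picture are well clear. I'll set this lid down on the bench here.

>>> apply_moves --moves '[{"jaw": 0, "offset": [3, 0, 30], "rot": [0, 0, 0]}, {"jaw": 0, "offset": [0, 0, 40], "rot": [0, 0, 0]}, {"jaw": 0, "offset": [0, 0, 30], "rot": [0, 0, 0]}, {"jaw": 0, "offset": [0, 0, 14], "rot": [0, 0, 0]}, {"jaw": 0, "offset": [0, 0, 4], "rot": [0, 0, 0]}]'

```text
time_s: 11.3
eef_pos: [0.6091, -0.013, 0.0193]
eef_rot: [-0.0, 1.0, -0.0, -0.001]
wrist_force: [0.3, -0.0, -1.1]
opening: 0.173
grasp_force: 58.5
```

Run:
```python
from h import *
to([.610,-.013,.0149],0)
```

```text
t 11.3 tcp [ 0.6091 -0.013   0.0193] yaw -0.01 tilt 0.12 open 0.173 F [ 0.3 -0.  -1.1] grip 58.54048311710358 q6 1.35
 shift mm [0.9 0.  4.4] rz -0.008915821618502968
```

>>> apply_moves --moves '[{"jaw": 0, "offset": [0, 0, 1.5], "rot": [0, 0, 0]}, {"jaw": 0, "offset": [0, 0, 1], "rot": [0, 0, 0]}, {"jaw": 0, "offset": [0, 0, 1], "rot": [0, 0, 0]}, {"jaw": 0, "offset": [0, 0, 1], "rot": [0, 0, 0]}, {"jaw": 0, "offset": [0, 0, 0], "rot": [0, 0, 0]}]'

```text
time_s: 11.92
eef_pos: [0.6101, -0.0132, 0.0159]
eef_rot: [0.0, 1.0, -0.0, 0.0]
wrist_force: [0.4, 0.4, 0.0]
opening: 0.171
grasp_force: 58.5
```

>>> apply_moves --moves '[{"jaw": 0, "offset": [0, 0, 1], "rot": [0, 0, 0]}, {"jaw": 0, "offset": [0, 0, 0.5], "rot": [0, 0, 0]}, {"jaw": 0, "offset": [0, 0, 0], "rot": [0, 0, 0]}, {"jaw": 0, "offset": [0, 0, 0], "rot": [0, 0, 0]}, {"jaw": 0, "offset": [0, 0, 0], "rot": [0, 0, 0]}]'

```text
time_s: 12.55
eef_pos: [0.6102, -0.0132, 0.0149]
eef_rot: [0.0, 1.0, -0.0, 0.0]
wrist_force: [-1.7, 0.1, 5.0]
opening: 0.172
grasp_force: 59.0
```

>>> apply_moves --moves '[{"jaw": 1, "offset": [0, 0, 0], "rot": [0, 0, 0]}, {"jaw": 1, "offset": [0, 0, 0], "rot": [0, 0, 0]}, {"jaw": 1, "offset": [0, 0, 0], "rot": [0, 0, 0]}, {"jaw": 1, "offset": [0, 0, -20], "rot": [0, 0, 0]}, {"jaw": 1, "offset": [0, 0, -55], "rot": [0, 0, 0]}]'

```text
time_s: 13.18
eef_pos: [0.6078, -0.0128, 0.0881]
eef_rot: [-0.001, 1.0, -0.0, -0.003]
wrist_force: [1.3, -0.4, 0.8]
opening: 1.006
grasp_force: 0.0
```

>>> apply_moves --moves '[{"jaw": 1, "offset": [0, 0, -60], "rot": [0, 0, 0]}, {"jaw": 1, "offset": [-20, 0, -50], "rot": [0, 0, 0]}, {"jaw": 1, "offset": [-60, 0, 0], "rot": [0, 0, 0]}, {"jaw": 1, "offset": [-60, 0, 0], "rot": [0, 0, 0]}, {"jaw": 1, "offset": [0, 0, 0], "rot": [0, 0, 0]}]'

```text
time_s: 13.8
eef_pos: [0.4656, -0.0121, 0.1992]
eef_rot: [-0.0, 1.0, -0.0, -0.001]
wrist_force: [0.9, -0.2, 0.8]
opening: 0.997
grasp_force: 0.0
```

Run:
```python
from h import *
to([.475,-.013,.0149],0)
im,P=cloud("wrist"); potcol(P,im,(.475,-.0125)); knobs(P); save(im,"w5.png")
X,Y,Z=P[...,0],P[...,1],P[...,2]
m=(Z>.02)&(Z<.04)&(np.hypot(X-.61,Y+.013)<.04); print("lid knob on bench",np.nanmedian(P[m],0).round(3),m.sum())
```

```text
t 13.8 tcp [ 0.4656 -0.0121  0.1992] yaw -0.01 tilt 0.13 open 0.997 F [ 0.9 -0.2  0.8] grip 0.0 q6 1.29
 shift mm [  9.8   1.  184.3] rz -0.010820960014534137
pot (0.475, -0.0125) px 3120 copper frac 0.188
knob [0.475 0.08  0.072] mid [0.474 0.081 0.07 ] [198. 227.] 437
knob [ 0.473 -0.101  0.072] mid [ 0.472 -0.101  0.07 ] [434. 229.] 438
lid knob on bench [ 0.607 -0.013  0.028] 481
```

View pics/w5.png

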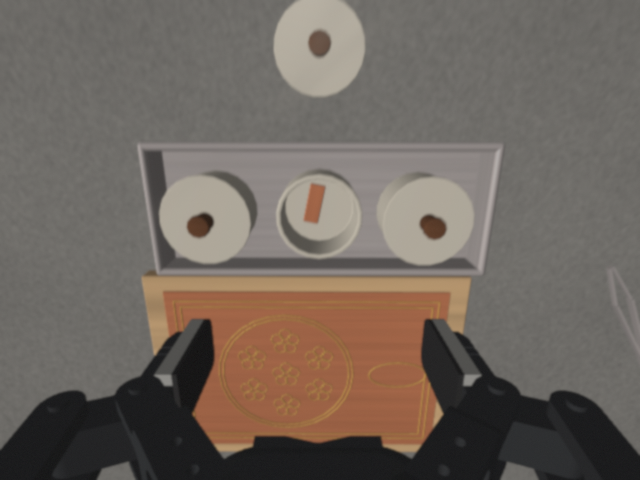

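The middle pot holds the bar, at (315,203), so it isn't the one. Its lid stands flat on the bench at (320,45). Next is the left lid, with its knob at (198,227).

>>> apply_moves --moves '[{"jaw": 1, "offset": [5, -45, 0], "rot": [0, 0, 0]}, {"jaw": 1, "offset": [5, -47, 20], "rot": [0, 0, 0]}, {"jaw": 1, "offset": [0, 0, 50], "rot": [0, 0, 0]}, {"jaw": 1, "offset": [0, 0, 40], "rot": [0, 0, 0]}, {"jaw": 1, "offset": [0, 0, 15], "rot": [0, 0, 0]}]'

```text
time_s: 14.48
eef_pos: [0.4802, 0.0791, 0.0729]
eef_rot: [-0.0, 1.0, 0.0, -0.001]
wrist_force: [-0.5, -0.5, 0.0]
opening: 1.001
grasp_force: 0.0
```

Run:
```python
from h import *
to([.475,.0805,.0585],0)
```

```text
t 14.47 tcp [0.4802 0.0791 0.0729] yaw 0.02 tilt 0.12 open 1.001 F [-0.5 -0.5  0. ] grip 0.0 q6 1.49
 shift mm [-5.2 -1.4 14.4] rz 0.018493022920079396
```

>>> apply_moves --moves '[{"jaw": 1, "offset": [-3, -1, 8], "rot": [0, 0, 0]}, {"jaw": 1, "offset": [0, 0, 4], "rot": [0, 0, 0]}, {"jaw": 1, "offset": [0, 0, 0], "rot": [0, 0, 0]}, {"jaw": 0, "offset": [0, 0, 0], "rot": [0, 0, 0]}, {"jaw": 0, "offset": [0, 0, 0], "rot": [0, 0, 0]}]'

```text
time_s: 15.1
eef_pos: [0.4776, 0.0798, 0.0629]
eef_rot: [0.0, 1.0, -0.0, 0.001]
wrist_force: [-0.0, -0.5, 0.0]
opening: 0.604
grasp_force: 0.0
```

>>> apply_moves --moves '[{"jaw": 0, "offset": [0, 0, 0], "rot": [0, 0, 0]}, {"jaw": 0, "offset": [0, 0, 0], "rot": [0, 0, 0]}, {"jaw": 0, "offset": [0, 0, 0], "rot": [0, 0, 0]}, {"jaw": 0, "offset": [0, 0, 0], "rot": [0, 0, 0]}, {"jaw": 0, "offset": [0, 0, 0], "rot": [0, 0, 0]}]'

```text
time_s: 15.72
eef_pos: [0.4773, 0.0798, 0.0627]
eef_rot: [0.0, 1.0, 0.0, 0.0]
wrist_force: [-2.1, 0.0, 6.0]
opening: 0.168
grasp_force: 58.6
```

>>> apply_moves --moves '[{"jaw": 0, "offset": [0, 0, -5], "rot": [0, 0, 0]}, {"jaw": 0, "offset": [0, 0, -10], "rot": [0, 0, 0]}, {"jaw": 0, "offset": [0, 0, -25], "rot": [0, 0, 0]}, {"jaw": 0, "offset": [0, 0, -25], "rot": [0, 0, 0]}, {"jaw": 0, "offset": [0, 0, -10], "rot": [0, 0, 0]}]'

```text
time_s: 16.35
eef_pos: [0.4782, 0.0798, 0.1392]
eef_rot: [0.0, 1.0, -0.0, 0.002]
wrist_force: [0.1, -0.2, -0.7]
opening: 0.167
grasp_force: 58.6
```

>>> apply_moves --moves '[{"jaw": 0, "offset": [0, 0, 0], "rot": [0, 0, 0]}, {"jaw": 0, "offset": [20, 0, 0], "rot": [0, 0, 0]}, {"jaw": 0, "offset": [35, 0, 0], "rot": [0, 0, 0]}, {"jaw": 0, "offset": [40, 0, 0], "rot": [0, 0, 0]}, {"jaw": 0, "offset": [35, 0, 0], "rot": [0, 0, 0]}]'

```text
time_s: 16.98
eef_pos: [0.6076, 0.0798, 0.1356]
eef_rot: [-0.0, 1.0, -0.0, -0.001]
wrist_force: [0.1, -0.2, 0.1]
opening: 0.17
grasp_force: 58.6
```

Run:
```python
from h import *
to([.610,.08,.0187],0)
```

```text
t 16.98 tcp [0.6076 0.0798 0.1356] yaw -0.01 tilt 0.13 open 0.17 F [ 0.1 -0.2  0.1] grip 58.586960434913635 q6 1.51
 shift mm [  2.7  -0.2 116.9] rz -0.008162643774369845
```

>>> apply_moves --moves '[{"jaw": 0, "offset": [0, 0, 30], "rot": [0, 0, 0]}, {"jaw": 0, "offset": [0, 0, 40], "rot": [0, 0, 0]}, {"jaw": 0, "offset": [0, 0, 28], "rot": [0, 0, 0]}, {"jaw": 0, "offset": [0, 0, 10], "rot": [0, 0, 0]}, {"jaw": 0, "offset": [0, 0, 4], "rot": [0, 0, 0]}]'

```text
time_s: 17.6
eef_pos: [0.6067, 0.0799, 0.0245]
eef_rot: [-0.0, 1.0, -0.0, -0.001]
wrist_force: [0.1, 0.3, -0.5]
opening: 0.171
grasp_force: 58.6
```

>>> apply_moves --moves '[{"jaw": 0, "offset": [0, 0, 1.5], "rot": [0, 0, 0]}, {"jaw": 0, "offset": [0, 0, 1], "rot": [0, 0, 0]}, {"jaw": 0, "offset": [0, 0, 1], "rot": [0, 0, 0]}, {"jaw": 0, "offset": [0, 0, 0.5], "rot": [0, 0, 0]}, {"jaw": 0, "offset": [0, 0, 0], "rot": [0, 0, 0]}]'

```text
time_s: 18.23
eef_pos: [0.6071, 0.0799, 0.0214]
eef_rot: [0.0, 1.0, 0.0, 0.0]
wrist_force: [0.2, -0.2, -0.3]
opening: 0.167
grasp_force: 58.6
```

>>> apply_moves --moves '[{"jaw": 0, "offset": [0, 0, 1], "rot": [0, 0, 0]}, {"jaw": 0, "offset": [0, 0, 1], "rot": [0, 0, 0]}, {"jaw": 0, "offset": [0, 0, 1], "rot": [0, 0, 0]}, {"jaw": 0, "offset": [0, 0, 0.5], "rot": [0, 0, 0]}, {"jaw": 0, "offset": [0, 0, 0], "rot": [0, 0, 0]}]'

```text
time_s: 18.85
eef_pos: [0.6071, 0.0798, 0.0187]
eef_rot: [0.0, 1.0, 0.0, -0.0]
wrist_force: [-4.9, -0.2, 7.7]
opening: 0.165
grasp_force: 59.2
```

>>> apply_moves --moves '[{"jaw": 1, "offset": [0, 0, 0], "rot": [0, 0, 0]}, {"jaw": 1, "offset": [0, 0, 0], "rot": [0, 0, 0]}, {"jaw": 1, "offset": [0, 0, 0], "rot": [0, 0, 0]}, {"jaw": 1, "offset": [0, 0, -20], "rot": [0, 0, 0]}, {"jaw": 1, "offset": [0, 0, -55], "rot": [0, 0, 0]}]'

```text
time_s: 19.48
eef_pos: [0.6047, 0.0799, 0.0915]
eef_rot: [-0.0, 1.0, -0.0, -0.003]
wrist_force: [0.1, 0.4, 0.9]
opening: 0.997
grasp_force: 0.0
```

>>> apply_moves --moves '[{"jaw": 1, "offset": [0, 0, -60], "rot": [0, 0, 0]}, {"jaw": 1, "offset": [-20, 40, -50], "rot": [0, 0, 0]}, {"jaw": 1, "offset": [-55, 20, 0], "rot": [0, 0, 0]}, {"jaw": 1, "offset": [-60, 0, 0], "rot": [0, 0, 0]}, {"jaw": 1, "offset": [0, 0, 0], "rot": [0, 0, 0]}]'

```text
time_s: 20.1
eef_pos: [0.4688, 0.0232, 0.1993]
eef_rot: [-0.0, 1.0, -0.0, -0.001]
wrist_force: [0.6, 0.3, -0.1]
opening: 1.001
grasp_force: 0.0
```

Run:
```python
from h import *
to([.475,-.101,.0585],0)
im,P=cloud("wrist"); potcol(P,im,(.475,.08)); knobs(P); save(im,"w6.png")
```

```text
t 20.1 tcp [0.4688 0.0232 0.1993] yaw -0.03 tilt 0.15 open 1.001 F [ 0.6  0.3 -0.1] grip 0.0 q6 1.37
 shift mm [  6.6 124.2 140.7] rz -0.033705092288478344
pot (0.475, 0.08) px 2732 copper frac 0.252
knob [ 0.473 -0.1    0.072] mid [ 0.472 -0.102  0.069] [478. 233.] 453
```

View pics/w6.png

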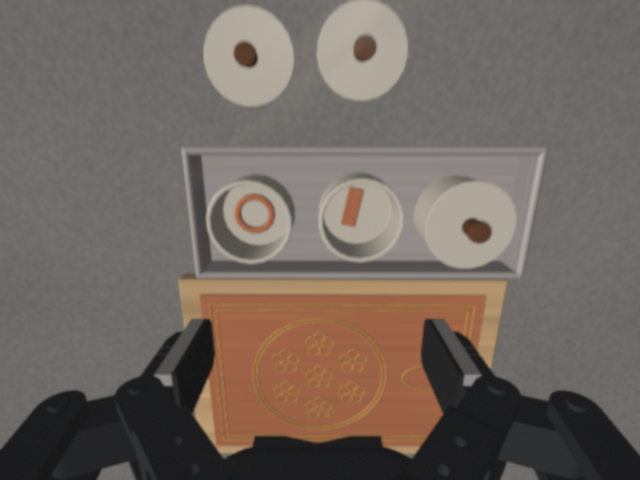

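The left pot holds the ring, at (255,213), so the rosette must be under the right lid, with its knob at (478,233). Both removed lids lie flat at (248,55) and (362,50). I'll take the right lid.

>>> apply_moves --moves '[{"jaw": 1, "offset": [2, 60, 0], "rot": [0, 0, 0]}, {"jaw": 1, "offset": [1, 60, 10], "rot": [0, 0, 0]}, {"jaw": 1, "offset": [0, 4, 50], "rot": [0, 0, 0]}, {"jaw": 1, "offset": [0, 0, 45], "rot": [0, 0, 0]}, {"jaw": 1, "offset": [0, 0, 20], "rot": [0, 0, 0]}]'

```text
time_s: 20.78
eef_pos: [0.4769, -0.1018, 0.0728]
eef_rot: [-0.0, 1.0, -0.0, -0.001]
wrist_force: [-0.6, 0.7, 0.6]
opening: 0.998
grasp_force: 0.0
```

>>> apply_moves --moves '[{"jaw": 1, "offset": [0, 0, 10], "rot": [0, 0, 0]}, {"jaw": 1, "offset": [0, 0, 3], "rot": [0, 0, 0]}, {"jaw": 1, "offset": [0, 0, 0], "rot": [0, 0, 0]}, {"jaw": 1, "offset": [0, 0, 0], "rot": [0, 0, 0]}, {"jaw": 1, "offset": [0, 0, 0], "rot": [0, 0, 0]}]'

```text
time_s: 21.4
eef_pos: [0.477, -0.1016, 0.0621]
eef_rot: [0.0, 1.0, 0.0, 0.001]
wrist_force: [-0.8, 0.9, -0.6]
opening: 1.0
grasp_force: 0.0
```

Run:
```python
from h import *
to([.473,-.101,.0595],0)
```

```text
t 21.4 tcp [ 0.477  -0.1016  0.0621] yaw 0.0 tilt 0.08 open 1.0 F [-0.8  0.9 -0.6] grip 0.0 q6 1.12
 shift mm [-4.  -0.6  2.6] rz 0.0037993075072318694
```

>>> apply_moves --moves '[{"jaw": 1, "offset": [-3, 0, 2.5], "rot": [0, 0, 0]}, {"jaw": 0, "offset": [0, 0, 0], "rot": [0, 0, 0]}, {"jaw": 0, "offset": [0, 0, 0], "rot": [0, 0, 0]}, {"jaw": 0, "offset": [0, 0, 0], "rot": [0, 0, 0]}, {"jaw": 0, "offset": [0, 0, 0], "rot": [0, 0, 0]}]'

```text
time_s: 22.02
eef_pos: [0.4736, -0.1015, 0.0591]
eef_rot: [0.0, 1.0, -0.0, 0.0]
wrist_force: [0.3, -1.1, 0.5]
opening: 0.176
grasp_force: 58.5
```

>>> apply_moves --moves '[{"jaw": 0, "offset": [0, 0, 0], "rot": [0, 0, 0]}, {"jaw": 0, "offset": [0, 0, 0], "rot": [0, 0, 0]}, {"jaw": 0, "offset": [0, 0, 0], "rot": [0, 0, 0]}, {"jaw": 0, "offset": [0, 0, 0], "rot": [0, 0, 0]}, {"jaw": 0, "offset": [0, 0, 0], "rot": [0, 0, 0]}]'

```text
time_s: 22.65
eef_pos: [0.4737, -0.1015, 0.0591]
eef_rot: [0.0, 1.0, -0.0, 0.0]
wrist_force: [-1.2, 0.3, 5.9]
opening: 0.17
grasp_force: 58.6
```

>>> apply_moves --moves '[{"jaw": 0, "offset": [0, 0, -5], "rot": [0, 0, 0]}, {"jaw": 0, "offset": [0, 0, -10], "rot": [0, 0, 0]}, {"jaw": 0, "offset": [0, 0, -25], "rot": [0, 0, 0]}, {"jaw": 0, "offset": [0, 0, -25], "rot": [0, 0, 0]}, {"jaw": 0, "offset": [0, 0, -10], "rot": [0, 0, 0]}]'

```text
time_s: 23.28
eef_pos: [0.4744, -0.1019, 0.1357]
eef_rot: [0.001, 1.0, 0.0, 0.001]
wrist_force: [-0.7, 0.0, -1.2]
opening: 0.17
grasp_force: 58.5
```

>>> apply_moves --moves '[{"jaw": 0, "offset": [0, 0, 0], "rot": [0, 0, 0]}, {"jaw": 0, "offset": [20, 4, 0], "rot": [0, 0, 0]}, {"jaw": 0, "offset": [35, 4, 0], "rot": [0, 0, 0]}, {"jaw": 0, "offset": [40, 4, 0], "rot": [0, 0, 0]}, {"jaw": 0, "offset": [35, 0, 0], "rot": [0, 0, 0]}]'

```text
time_s: 23.9
eef_pos: [0.604, -0.1134, 0.1322]
eef_rot: [-0.0, 1.0, -0.0, -0.001]
wrist_force: [-0.3, 0.1, -0.9]
opening: 0.169
grasp_force: 58.5
```

Run:
```python
from h import *
to([.607,-.114,.0151],0)
```

```text
t 23.9 tcp [ 0.604  -0.1134  0.1322] yaw -0.02 tilt 0.12 open 0.169 F [-0.3  0.1 -0.9] grip 58.53815495967865 q6 1.19
 shift mm [  3.3   0.6 117.1] rz -0.023309607153881994
```

>>> apply_moves --moves '[{"jaw": 0, "offset": [0, 0, 30], "rot": [0, 0, 0]}, {"jaw": 0, "offset": [0, 0, 40], "rot": [0, 0, 0]}, {"jaw": 0, "offset": [0, 0, 28], "rot": [0, 0, 0]}, {"jaw": 0, "offset": [0, 0, 11], "rot": [0, 0, 0]}, {"jaw": 0, "offset": [0, 0, 4], "rot": [0, 0, 0]}]'

```text
time_s: 24.52
eef_pos: [0.603, -0.1132, 0.0199]
eef_rot: [-0.0, 1.0, -0.0, -0.001]
wrist_force: [0.9, -0.3, 0.0]
opening: 0.171
grasp_force: 58.5
```

>>> apply_moves --moves '[{"jaw": 0, "offset": [0, 0, 1.5], "rot": [0, 0, 0]}, {"jaw": 0, "offset": [0, 0, 1], "rot": [0, 0, 0]}, {"jaw": 0, "offset": [0, 0, 1], "rot": [0, 0, 0]}, {"jaw": 0, "offset": [0, 0, 0], "rot": [0, 0, 0]}, {"jaw": 0, "offset": [0, 0, 0], "rot": [0, 0, 0]}]'

```text
time_s: 25.15
eef_pos: [0.6036, -0.1135, 0.0176]
eef_rot: [0.0, 1.0, -0.0, 0.0]
wrist_force: [-0.5, -0.5, -0.3]
opening: 0.171
grasp_force: 58.5
```

>>> apply_moves --moves '[{"jaw": 0, "offset": [0, 0, 1], "rot": [0, 0, 0]}, {"jaw": 0, "offset": [0, 0, 1], "rot": [0, 0, 0]}, {"jaw": 0, "offset": [0, 0, 0.5], "rot": [0, 0, 0]}, {"jaw": 0, "offset": [0, 0, 0.5], "rot": [0, 0, 0]}, {"jaw": 0, "offset": [0, 0, 0], "rot": [0, 0, 0]}]'

```text
time_s: 25.78
eef_pos: [0.6035, -0.1134, 0.0151]
eef_rot: [0.0, 1.0, 0.0, -0.0]
wrist_force: [-3.7, 1.9, 6.3]
opening: 0.17
grasp_force: 59.1
```

Contact with the bench shows as 6 N. I'll release, withdraw, and check.

>>> apply_moves --moves '[{"jaw": 1, "offset": [0, 0, 0], "rot": [0, 0, 0]}, {"jaw": 1, "offset": [0, 0, 0], "rot": [0, 0, 0]}, {"jaw": 1, "offset": [0, 0, 0], "rot": [0, 0, 0]}, {"jaw": 1, "offset": [0, 0, -20], "rot": [0, 0, 0]}, {"jaw": 1, "offset": [0, 0, -55], "rot": [0, 0, 0]}]'

```text
time_s: 26.4
eef_pos: [0.6012, -0.1126, 0.0881]
eef_rot: [-0.001, 1.0, -0.0, -0.003]
wrist_force: [1.4, -0.2, -0.2]
opening: 1.0
grasp_force: 0.0
```

>>> apply_moves --moves '[{"jaw": 1, "offset": [0, 0, -60], "rot": [0, 0, 0]}, {"jaw": 1, "offset": [-20, -30, -50], "rot": [0, 0, 0]}, {"jaw": 1, "offset": [-55, -30, 0], "rot": [0, 0, 0]}, {"jaw": 1, "offset": [-60, 0, 0], "rot": [0, 0, 0]}, {"jaw": 1, "offset": [0, 0, 0], "rot": [0, 0, 0]}]'

```text
time_s: 27.02
eef_pos: [0.4643, -0.052, 0.1994]
eef_rot: [-0.0, 1.0, 0.0, -0.001]
wrist_force: [-0.1, 0.2, 0.1]
opening: 1.0
grasp_force: 0.0
```

Run:
```python
from h import *
to([.475,-.101,.0585],0)
im,P=cloud("wrist"); save(im,"w7.png")
X,Y,Z=P[...,0],P[...,1],P[...,2]
m=(Z<.02)&(np.hypot(X-.604,Y+.113)<.034)&(np.hypot(X-.604,Y+.113)>.013)
Q=P[m]; A=np.c_[Q[:,:2],np.ones(len(Q))]; print("lid plane",np.linalg.lstsq(A,Q[:,2],rcond=None)[0].round(4),Q[:,2].mean().round(4),len(Q))
m=(Z>.034)&(Z<.05)&(X<.45)&(X>.38)
Q=P[m]; print("near rim min x",[np.sort(Q[abs(Q[:,1]-y)<.006][:,0])[:3].round(3).tolist() for y in (-.12,-.06,0,.06)])
m=(Z>.012)&(Z<.025)&(X<.45)&(X>.36); Q=P[m]; print("board edge x",[np.sort(Q[abs(Q[:,1]-y)<.006][:,0])[-3:].round(3).tolist() for y in (-.12,-.06,0,.06)])
```

```text
t 27.02 tcp [ 0.4643 -0.052   0.1994] yaw 0.02 tilt 0.12 open 1.0 F [-0.1  0.2  0.1] grip 0.0 q6 1.2
 shift mm [ 11.   49.1 140.8] rz 0.018207575198774244
lid plane [0.0017 0.0003 0.0073] 0.0083 5144
near rim min x [[0.42, 0.42, 0.421], [0.42, 0.42, 0.421], [0.421, 0.421, 0.421], [0.42, 0.42, 0.421]]
board edge x [[0.45, 0.45, 0.45], [0.424, 0.424, 0.425], [0.449, 0.449, 0.449], [0.425, 0.425, 0.446]]
```

View pics/w7.png

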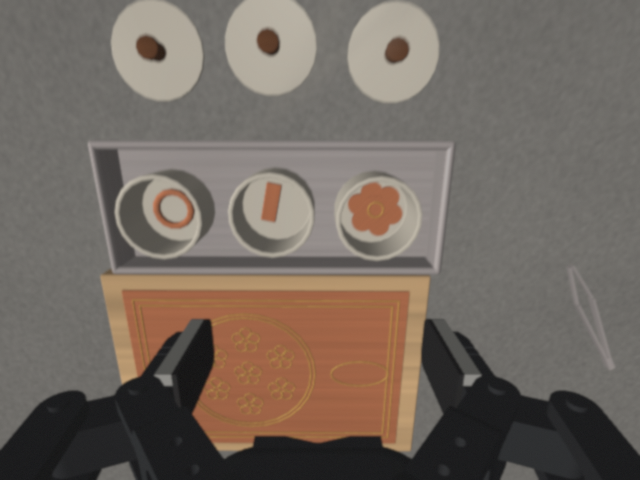

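The rosette is in the right pot at (375,209). Its lid lies flat on the bench at (393,50), with its plane at 8 mm and no tilt. The tray is square to the board, about 1 cm off it (near rim x≈0.42, board edge ≈0.41). All three pots are upright and the gripper is clear of everything, so I'll hand in.

```bash
python3 -c "
from bench import ctrl
print(ctrl.hand_in())"
```

```text
the job is handed in; nothing more can be done
None
```

I've handed the job in at about 27 s (no verdict came back): the tray sits square to the board about 1 cm off, the rosette is in the open right-hand pot with its lid flat and knob up on the bench, and the other two lids are off and lying beside it.

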